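# Light and parts for refitting a cabinet knob

## Task

The little birch cabinet's door has lost its round knob and I am about to screw it back on. First stand the toppled torch upright on its tail, lens up, and let go of it so it lights the job; then pick up the small wooden parts tray by its handle, keep it level so the loose ball knob never leaves its round pocket, and bring it to the open door. Finish while still holding the tray, level and still in the air, at least 8 cm clear of the table and touching nothing else, with the knob within 15 cm of the bare screw on the door; do not push the door or shift the dish or doorstop, and leave the torch standing.

Things in the scene. Friction and masses are not known exactly. Their poses are not given: they have to be found in the camera images.
- torch: Black torch, 150 mm long, 0.22 kg, centre of mass 90 mm from the tail. Origin: centre of the flat tail face; z runs to the lens. Along z: short tail cap dia 40 mm (0 to 16 mm), round barrel dia 32 (20 to 98), long hex head 40 across flats, 46 across corners (108 to 140), steel bezel dia 40 (to 150). It lies on a head flat, axis level 20 mm above the table. Standing, its origin has height 0.
- tray: Dark wood parts tray, 188 mm (x) by 158 mm (y), about 0.32 kg; origin: centre of its underside, z up. Base 12 mm thick, edging 18 mm high. Straight handle rail along x over the origin: 12 mm thick (y), 76 to 100 mm above the underside, 148 mm free between two end posts, open below. Balanced about under the rail. Large round pocket at y = -38 mm, two small ones at y = +38 mm.
- pocket (a point): Centre of the tray's large round pocket, at the height of the resting knob's centre (25.5 mm above the underside). Pocket: 56 mm wide, 4 mm deep, flat floor 8 mm above the underside. The knob rolls freely to about 17 mm off centre and climbs out if the tray is tipped some 35 degrees or jerked.
- knob: The loose ball knob of pale birch, a ball 35 mm in diameter, about 20 g, origin at its centre. It lies in the large pocket of the tray.
- cabinet: Small swing-door cabinet in pale birch, fixed to the table, 160 mm deep (its x), 220 mm wide (its y), 200 mm high; origin at the centre of its underside; its open front faces its own -x. The door is hinged at the front edge on its +y side.
- door (a joint): Opening angle of the cabinet door in rad, 0 shut; it stands open at about 1.1 to 1.5 and stays where it is. The door panel is 216 mm wide, 14 mm thick, and reaches from 2 to 198 mm above the table.
- door_hinge (a point): On the hinge axis, at the inner face of the door panel, 100 mm above the table.
- screw_tip (a point): Tip of the bare screw, 5 mm thick, that stands 16 mm out of the outer face of the door (the face that looks forward when shut), 100 mm above the table, 190 mm along the door from the hinge and 26 mm from its free edge.
- dish: Blue ceramic dish, 130 mm in diameter, 35 mm high, loose; origin at the centre of its underside. Leave it alone.
- doorstop: Hard silicone wedge, 120 mm long (its x, thick end at +x), 42 mm wide, 32 mm high, loose; origin at the centre of its underside. Leave it alone.
Things that resemble listed ones, but are neither listed nor needed, are in the scene too. What is shaped like the torch but pink or turquoise is not meant.

How it is judged:
On the way, in this order (a step that is already met when the one before it is completed fails the run):
1. the torch stands upright on its tail on the table, let go (angle between torch's own z axis and vertical below 0.08 rad and height (world z) of torch between -0.006 and 0.006 m and linear speed of torch below 0.03 m/s and contact force between torch and the arm below 0.05 N and contact force between torch and the fingers below 0.05 N), for 0.3 s.
2. the tray is lifted by the gripper with the knob in its pocket (height (world z) of tray above 0.03 m and contact force between tray and the fingers above 1 N and distance between knob and pocket below 0.024 m), for 0.2 s.
At the end, for the whole second after the job is handed in: Gripper alone holds the tray, still, underside over 70 mm above the table, tilt under 0.12 rad; knob within 24 mm of the pocket point and 165 mm of the screw tip; torch upright (0.08 rad) on its tail on the table, still, untouched (all of step 1 and height (world z) of tray above 0.07 m and angle between tray's own z axis and vertical below 0.12 rad and linear speed of tray below 0.03 m/s and angular speed of tray below 0.2 rad/s and contact force between tray and the fingers above 1 N and contact force between tray and cabinet below 0.05 N and contact force between tray and torch below 0.05 N and contact force between tray and dish below 0.05 N and contact force between tray and doorstop below 0.05 N and distance between knob and pocket below 0.024 m and distance between knob and screw_tip below 0.165 m); the arm keeps its last pose, push and grip.
It fails at once if the knob has left its pocket (distance between knob and pocket above 0.03 m).
It fails at once if the tray is tipped more than about 30 degrees (angle between tray's own z axis and vertical above 0.5 rad).
It fails at once if the door is pushed: the screw moves more than 25 mm (distance of screw_tip from where it was at the start of the episode above 0.025 m).
It fails at once if the dish or doorstop is shifted more than 25 mm (distance of any of dish, doorstop from where it was at the start of the episode above 0.025 m).
It also fails if it takes over 72 s, if anything falls off the work surface, if the arm or the gripper's body presses on something with over 40 N, if the wrist force passes 120 N, or if a joint passes its speed limit or range.

## Robot

A 6-joint arm with a two-finger parallel gripper is mounted at the origin on the work surface. World frame = base frame: x ahead of the robot, y to its left, z up, the work surface at z = 0. Lengths are in m, angles in rad, forces in N, time in s.
With the tool pointing down it reaches from about 0.35 to 0.85 m from the base axis. Payload 8.1 kg.
Tool frame: the origin (TCP) lies on the centre line of the jaws, within the pads' length; the fingertips stand 11 mm ahead of it and the grasp point (between the pads) lies 8 mm behind it (tip_reach is the z of the fingertips in the tool frame, in m); z points along the fingers, y is the direction in which the jaws open and shut (so a half turn about z gives the same grasp; the last joint's range is limited). The gripper opens to 93 mm and grips with 3 to 60 N. Pads are 15 mm wide; open, the fingers measure 128 mm over their backs; the gripper's body (75 mm by 188 mm) begins 65 mm behind the grasp point.
Start: joints at [-1.385, 0.13, 1.488, -0, 1.523, -0.085], TCP at [0.161, -0.578, 0.23] pointing down, gripper open.
Joint ranges: [-2.96, 2.96], [-0.89, 2.26], [0.02, 2.5], [-1.34, 4.48], [0, 2.73], [-2.66, 2.66]. Speed limits (rad/s): [2.39, 2.39, 2.79, 3.14, 3.14, 3.14].

## Interface

Orientations are given as a rotation vector (axis times angle).
In Python, from plant import read_state, read_camera, camera_params, close_job, silhouettes, tip_of, tip_reach gives the robot as it stands.
- The arm moves only by the shell command python3 -m creep 'ROWS' [FORCE]. ROWS is JSON, a list of rows, each a list of 5 numbers: the shift along the tool's x, y, z in m, then the turn about the tool's z in rad, then the closure in counts, from 0 (fully open) to 255 (shut). In form: [[dx, dy, dz, twist, gripper], ...]. A call has 1 to 12 rows; each row shifts and turns the commanded pose from where the row before left it, along the tool's axes as they then stand; what a row does not reach is not made up. A row lasts 1/12 s, in which the tool goes at most 41.7 mm and 7.16 degrees, less where a joint would pass 70% of its speed; a pose out of reach is approached as far as the arm can. A call is refused whole if a number of a shift passes 0.0417 or a number of a turn 0.125, either way. A call with a gripper value outside its range is refused whole. The fingers move at their own pace and stop on an object; FORCE is the grip in N (left out, the last holds). Time passes only in rows, so rows that do not move let the fingers close. It gives the time, the measured TCP pose, the force and the opening at its end, in the units of the state.
- read_state(): the state, without advancing time (a new reading comes with each control period).
- read_camera(name): name is "side" or "top"; returns the picture (420x560x3 uint8, red, green, blue); there is no depth.
- camera_params(name): a dict with "fov_y" (degrees; the focal length in pixels is half the picture's height over the tangent of half this angle, whatever the lens; pixels are square), "cx", "cy" (the principal point, pixels), "position" and "rotation" of the camera in the world. Camera axes: x right, y down, z forward; pixel columns grow to the right and rows downward; lengths in m; the calibration is good to about 2 mm. A picture is of the moment at which its call begins. camera_params takes no time and is no camera call.
- close_job(): hands the job in, once; it reports no verdict.
Trained networks look in the newest picture that a camera, given by its name, has taken for a name from the list of things; names that differ only in an ending like _2 or _b are one class to them, and where a whole thing is asked for, a point or a joint stands for the part that bears it (a point fixed in the world has none). Each returns a list of dicts, best first, with "confidence" (0 to 1); they miss things now and then, are a little off and sometimes report something else, mostly with a low value. They report only what shows in the picture. A call takes as long as a camera call. They do not tell look-alikes from the thing itself.
- silhouettes(camera, query): "region" (420x560 bool, what is visible of it) and "pixel" ([column, row] in pixels, amid what is visible of it).
- tip_of(camera, query): "pixel" ([column, row] in pixels: a listed point, or the origin of a listed thing).
The state is a dict: "t": time; "q": joint angles; "dq": joint speeds; "joint_torque": joint torques, N m; "tool_pos": TCP position; "orientation": TCP orientation; "force": force on the tool from outside, world axes, zero at the start; "wrist_torque": the same for the moment, N m; "opening": finger opening in m.
Only numpy, scipy, OpenCV 4.12 (cv2) and the standard library are available. Lean on these libraries where they do the work, as an engineer would, in place of code of your own. Each camera call takes 0.05 s, during which the arm holds its last target.

## Working session

There is one attempt and no reset: what is moved stays moved. The work goes in short steps, Python scripts to look and compute and a shell command to move; the robot and the scene stay as the last step left them, time stands still between calls to the robot, and variables do not carry over. Pictures are saved under pics/ and viewed, and the job is handed in when it is done.

```bash
ls; mkdir -p pics
python3 - <<'E'
from plant import *
import cv2
print(read_state()); print(tip_reach)
for c in("side","top"):
    im=read_camera(c); cv2.imwrite(f"pics/{c}0.png",im[:,:,::-1]); print(c,camera_params(c))
E
```

```text
pics
{'t': 0.0, 'q': array([-1.38537767e+00,  1.31131788e-01,  1.48929473e+00, -3.43753377e-05,
        1.52304365e+00, -8.53749139e-02]), 'dq': array([-1.62877997e-03,  5.12718058e-05, -1.06068217e-03, -1.20025376e-03,
        1.35558772e-06,  7.27838171e-04]), 'joint_torque': array([ 1.40788219e-03, -5.59843075e+01, -4.91759062e+01,  7.69759901e-02,
        3.53468454e-02, -1.39599260e-04]), 'tool_pos': array([ 0.16041541, -0.57756279,  0.22859653]), 'orientation': array([-3.11098366e+00, -4.23812816e-01,  2.01207552e-04]), 'force': array([0.2972912 , 0.21403816, 0.03162729]), 'wrist_torque': array([ 0.00779883, -0.02706122,  0.01463285]), 'opening': 0.09294680984355805}
0.011
side {'fov_y': 50.40531674066805, 'cx': 278.82978918115094, 'cy': 198.0782853493573, 'position': array([-0.02192716,  0.96668766,  0.75819532]), 'rotation': array([-0.68134077,  2.41031514, -1.40817726])}
top {'fov_y': 52.84859131962648, 'cx': 269.799355852753, 'cy': 207.10040040973533, 'position': array([ 0.44060721, -0.03252728,  1.12076389]), 'rotation': array([-2.14586303,  2.18975861, -0.15064998])}
```

View pics/side0.png

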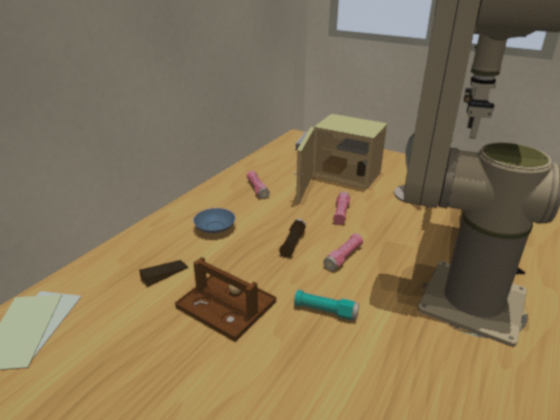

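View pics/top0.png

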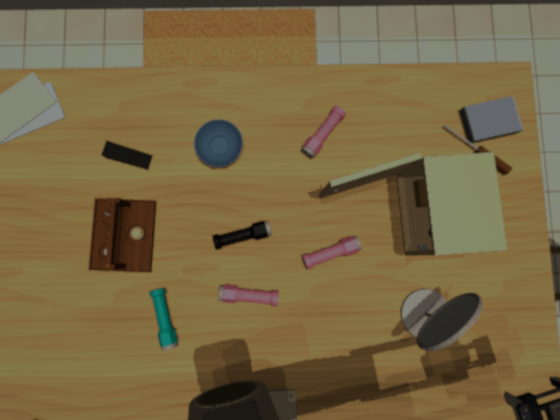

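```bash
cat > h.py <<'E'
from plant import *
import numpy as np, cv2
from scipy.spatial.transform import Rotation as R
def cam(c):
    p=camera_params(c); f=210/np.tan(np.radians(p['fov_y'])/2)
    rv=np.array(p['rotation']); M=R.from_rotvec(rv).as_matrix()
    return f,p['cx'],p['cy'],np.array(p['position']),M
def ray(c,px):
    f,cx,cy,P,M=cam(c); return P,M@np.array([(px[0]-cx)/f,(px[1]-cy)/f,1])
def atz(c,px,z):
    P,d=ray(c,px); return P+d*(z-P[2])/d[2]
def proj(c,X):
    f,cx,cy,P,M=cam(c); v=(np.asarray(X)-P)@M; return np.array([cx+f*v[0]/v[2],cy+f*v[1]/v[2]])
def tri(pa,pb):
    A=[];b=[]
    for c,p in(("top",pa),("side",pb)):
        P,d=ray(c,p); d=d/np.linalg.norm(d); Q=np.eye(3)-np.outer(d,d); A.append(Q);b.append(Q@P)
    return np.linalg.lstsq(np.vstack(A),np.hstack(b),rcond=None)[0]
E
python3 - <<'E'
from h import *
np.set_printoptions(precision=3,suppress=True)
for n in("torch","tray","pocket","knob","screw_tip","door_hinge","cabinet","dish","doorstop"):
    for c in("top","side"):
        for d in tip_of(c,n)[:6]: print(n,c,np.round(d['pixel'],1),round(d['confidence'],2),atz(c,d['pixel'],dict(torch=.02,pocket=.0255,knob=.0255,screw_tip=.1,door_hinge=.1).get(n,0)))
for c in("top","side"):
    for d in silhouettes(c,"torch"): print(c,np.round(d['pixel'],1),round(d['confidence'],2),d['region'].sum())
E
```

```text
torch top [340.3 113.2] 0.86 [ 0.826 -0.25   0.02 ]
torch top [158.1 288.8] 0.82 [0.369 0.235 0.02 ]
torch top [300.8 260.8] 0.76 [ 0.432 -0.132  0.02 ]
torch top [276.3 298.3] 0.65 [ 0.338 -0.066  0.02 ]
torch top [219.3 244.9] 0.6 [0.477 0.079 0.02 ]
torch side [286.4 252.2] 0.96 [0.477 0.099 0.02 ]
torch side [337.7 216.1] 0.9 [ 0.437 -0.149  0.02 ]
torch side [296.6 298.9] 0.69 [0.361 0.248 0.02 ]
torch side [353.3 238.8] 0.65 [ 0.345 -0.059  0.02 ]
torch side [249.4 174.4] 0.53 [ 0.838 -0.244  0.02 ]
tray side [229.7 306.3] 0.58 [0.496 0.336 0.   ]
pocket top [133.1 233.7] 0.6 [0.511 0.3   0.026]
pocket side [232.6 286.9] 0.75 [0.514 0.299 0.025]
knob top [137.9 235.9] 0.5 [0.505 0.287 0.026]
knob side [234.7 285.9] 0.6 [0.511 0.293 0.025]
screw_tip top [333.  177.8] 0.61 [ 0.633 -0.21   0.1  ]
door_hinge top [125.9 236. ] 0.73 [0.501 0.294 0.1  ]
door_hinge top [405.4 166.1] 0.68 [ 0.66  -0.391  0.1  ]
door_hinge side [314.2 152.3] 0.7 [ 0.647 -0.388  0.1  ]
door_hinge side [210.7 229.7] 0.5 [0.645 0.213 0.1  ]
cabinet top [427.6 212.6] 0.68 [ 0.553 -0.478  0.   ]
cabinet side [349.1 178.2] 0.67 [ 0.527 -0.449  0.   ]
cabinet side [234.2 287. ] 0.27 [0.528 0.274 0.   ]
dish top [217.8 144.4] 0.94 [0.75  0.083 0.   ]
dish top [333.5 178.9] 0.21 [ 0.649 -0.228  0.   ]
dish side [215.1 231.1] 0.86 [0.73  0.098 0.   ]
doorstop top [128.5 157.6] 0.71 [0.718 0.323 0.   ]
doorstop side [165.1 274.5] 0.59 [0.713 0.33  0.   ]
top [160.9 320.5] 0.9 891
top [245.4 297.3] 0.81 870
top [217.5 143. ] 0.73 1757
top [318.  137.4] 0.62 787
top [444.4 198.1] 0.61 10972
top [333.5 251.7] 0.58 822
side [329.9 306.1] 0.88 1041
side [254.5 186.4] 0.88 312
side [339.4 252.2] 0.78 556
side [294.1 238.4] 0.69 478
side [338.9 206.1] 0.67 388
```

Run:
```python
from h import *
a=cv2.imread("pics/top0.png");b=cv2.imread("pics/side0.png")
x=np.hstack([cv2.resize(a[215:260,205:280],None,fx=5,fy=5,interpolation=2),cv2.resize(b[215:260,260:335],None,fx=5,fy=5,interpolation=2)])
y=np.hstack([cv2.resize(a[140:215,310:430],None,fx=3,fy=3,interpolation=2),cv2.resize(a[190:280,80:170],None,fx=3,fy=3,interpolation=2)[:225]])
x=cv2.convertScaleAbs(x,alpha=1.6);y=cv2.convertScaleAbs(y,alpha=1.4)
cv2.imwrite("pics/z1.png",x);cv2.imwrite("pics/z2.png",y)
```

```text
(no output)
```

View pics/z1.png

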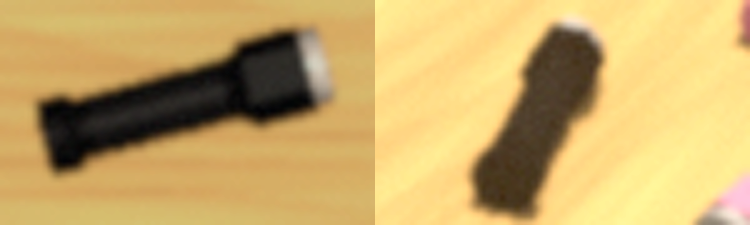

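View pics/z2.png

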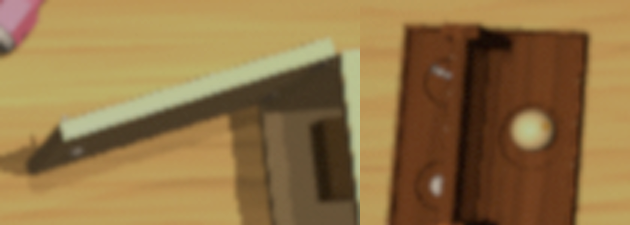

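```bash
cat >> h.py <<'E'
def goto(xy,z,yaw_y):
    """delta in tool axes to TCP target & jaws along dir angle yaw_y (mod pi)"""
    s=read_state(); M=R.from_rotvec(s['orientation']).as_matrix()
    d=np.array([*xy,z])-s['tool_pos']
    cur=np.arctan2(M[1,1],M[0,1]); tw=-(yaw_y-cur); tw=(tw+np.pi/2)%np.pi-np.pi/2
    print("t",round(s['t'],2),"pos",s['tool_pos'].round(4),"world d",d.round(4),"tool d",(M.T@d).round(4),"twist",round(tw,3),"toolx",M[:,0].round(3),"tooly",M[:,1].round(3),"q",s['q'].round(2),"F",s['force'].round(2),"open",round(s['opening'],4))
E
python3 - <<'E'
from h import *
np.set_printoptions(precision=3,suppress=True)
im=cv2.imread("pics/top0.png").astype(int)
sub=im[215:260,205:275]; m=(sub.max(2)<70).astype(np.uint8)
n,l,st,_=cv2.connectedComponentsWithStats(m);k=1+st[1:,4].argmax()
ys,xs=np.where(l==k); P=np.array([atz("top",(x+205,y+215),.02)[:2] for x,y in zip(xs,ys)])
c=P.mean(0);u=np.linalg.svd(P-c)[2][0]; u*=-np.sign(u[1]); t=(P-c)@u
print(len(P),"c",c,"u",u,"ends",c+u*t.min(),c+u*t.max(),t.max()-t.min())
a=atz("top",(215.4,242.2),.02);b=atz("top",(269.4,228.2),.02);print(a,b,np.linalg.norm(b-a))
a2=atz("side",(260+(488-375)/5,215+190/5),.02);b2=atz("side",(260+(582-375)/5,215+25/5),.02);print(a2,b2)
head=a[:2]+124/150*(b-a)[:2] ; print("head",head, "angle u",np.arctan2(u[1],u[0]))
for n,p in(("tail",a),("lens",b)): print(n,proj("side",p))
# door free edge, tray corners
for n,p,z in(("door top free",(330.5,183),.198),("tray tl",(95,199),.018),("tray bl",(90,270),.018),("tray tr",(155.5,200.5),.018),("tray br",(152,271.5),.018),("rail t",(120,201),.1),("rail b",(114,268),.1)): print(n,atz("top",p,z))
goto(head,.2,np.arctan2(u[1],u[0])+np.pi/2)
E
```

```text
715 c [0.502 0.022] u [ 0.239 -0.971] ends [0.485 0.093] [ 0.518 -0.043] 0.14002485011690663
[0.485 0.089 0.02 ] [ 0.518 -0.052  0.02 ] 0.1446830862673728
[0.484 0.108 0.02 ] [ 0.522 -0.069  0.02 ]
head [ 0.512 -0.028] angle u -1.3293818322801296
tail [286.035 249.467]
lens [299.99 222.88]
door top free [ 0.603 -0.187  0.198]
tray tl [0.604 0.402 0.018]
tray bl [0.42  0.41  0.018]
tray tr [0.597 0.245 0.018]
tray br [0.413 0.252 0.018]
rail t [0.586 0.31  0.1  ]
rail b [0.425 0.321 0.1  ]
t 1.1 pos [ 0.161 -0.578  0.23 ] world d [ 0.352  0.55  -0.03 ] tool d [ 0.486 -0.436  0.03 ] twist -1.541 toolx [ 0.964  0.267 -0.   ] tooly [ 0.267 -0.964 -0.   ] q [-1.39  0.13  1.49 -0.    1.52 -0.09] F [-0.53 -0.25  0.56] open 0.0929
```

Run:
```python
from h import *
a=cv2.imread("pics/top0.png");b=cv2.imread("pics/side0.png")
x=np.hstack([cv2.resize(a[270:400,380:510],None,fx=3,fy=3,interpolation=2),cv2.resize(b[120:250,380:510],None,fx=3,fy=3,interpolation=2)])
cv2.imwrite("pics/z3.png",cv2.convertScaleAbs(x,alpha=1.6))
```

```text
(no output)
```

View pics/z3.png

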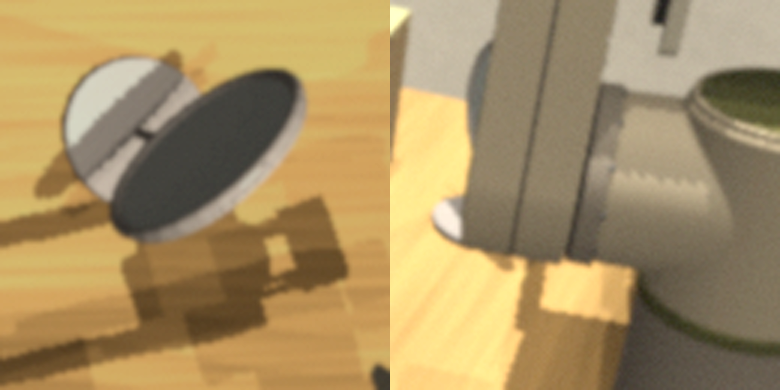

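Run:
```python
from h import *
print(atz("top",(425,313),0))
for z in(.1,.15,.2,.25,.3,.35): print(z,atz("top",(448,322),z).round(3),atz("side",(409,133),z).round(3),atz("top",(470,297),z).round(3),atz("top",(425,345),z).round(3))
```

```text
[ 0.28986096 -0.45374358  0.        ]
0.1 [ 0.281 -0.47   0.1  ] [ 0.411 -0.765  0.1  ] [ 0.338 -0.527  0.1  ] [ 0.23  -0.411  0.1  ]
0.15 [ 0.289 -0.448  0.15 ] [ 0.378 -0.634  0.15 ] [ 0.343 -0.503  0.15 ] [ 0.24  -0.393  0.15 ]
0.2 [ 0.297 -0.427  0.2  ] [ 0.345 -0.502  0.2  ] [ 0.348 -0.478  0.2  ] [ 0.25  -0.374  0.2  ]
0.25 [ 0.305 -0.405  0.25 ] [ 0.313 -0.371  0.25 ] [ 0.353 -0.454  0.25 ] [ 0.261 -0.356  0.25 ]
0.3 [ 0.312 -0.384  0.3  ] [ 0.28  -0.239  0.3  ] [ 0.358 -0.43   0.3  ] [ 0.271 -0.337  0.3  ]
0.35 [ 0.32  -0.363  0.35 ] [ 0.247 -0.107  0.35 ] [ 0.363 -0.406  0.35 ] [ 0.281 -0.319  0.35 ]
```

```bash
python3 -m creep '[[0,0,-0.03,0,0],[0,0,-0.035,0,0],[0,0,-0.035,0,0],[0,0,-0.035,0,0],[0,0,-0.035,0,0],[0,0,-0.02,0,0],[0,0,0,0,0]]' 5; python3 -m creep '[[0.02,-0.018,0,0,0],[0.025,-0.022,0,0,0],[0.025,-0.022,0,0,0],[0.025,-0.022,0,0,0],[0.025,-0.022,0,0,0],[0.025,-0.022,0,0,0],[0.025,-0.022,0,0,0],[0.025,-0.022,0,0,0],[0.025,-0.022,0,0,0],[0.025,-0.022,0,0,0],[0.025,-0.022,0,0,0]]'; python3 -m creep '[[0.025,-0.022,0,0,0],[0.025,-0.022,0,0,0],[0.025,-0.022,0,0,0],[0.025,-0.022,0,0,0],[0.025,-0.022,0,0,0],[0.025,-0.022,0,0,0],[0.025,-0.022,0,0,0],[0.025,-0.022,0,0,0],[0,0,0,-0.1,0],[0,0,0,-0.12,0],[0,0,0,-0.12,0],[0,0,0,-0.12,0]]';  python3 -m creep '[[0,0,0,-0.12,0],[0,0,0,-0.12,0],[0,0,0,-0.12,0],[0,0,0,-0.12,0],[0,0,0,-0.12,0],[0,0,0,-0.12,0],[0,0,0,-0.12,0],[0,0,0,-0.12,0],[0,0,0,-0.11,0],[0,0,0,0,0]]'
python3 - <<'E'
from h import *
goto((.512,-.029),.1,.242)
E
```

```text
t: 1.68
tool_pos: [0.1608, -0.5793, 0.4265]
orientation: [3.103, 0.423, 0.001]
force: [0.7, 0.4, -0.1]
opening: 0.093
t: 2.6
tool_pos: [0.3574, -0.275, 0.4188]
orientation: [-3.112, -0.424, 0.001]
force: [0.6, -0.3, 0.6]
opening: 0.0931
t: 3.6
tool_pos: [0.5026, -0.053, 0.4185]
orientation: [-2.93, -1.132, 0.002]
force: [0.3, 0.6, -0.1]
opening: 0.0927
t: 4.43
tool_pos: [0.5025, -0.0534, 0.4187]
orientation: [-1.945, -2.466, 0.001]
force: [-0.1, -0.1, -0.1]
opening: 0.0928
t 4.43 pos [ 0.5025 -0.0534  0.4187] world d [ 0.0095  0.0244 -0.3187] tool d [0.0214 0.0153 0.3187] twist -0.007 toolx [-0.233  0.972  0.001] tooly [ 0.972  0.233 -0.001] q [-0.21 -0.12  1.4  -0.    1.86 -0.44] F [-0.15 -0.08 -0.09] open 0.0928
```

```bash
python3 -m creep '[[0.01,0.008,0.03,0,0],[0.011,0.007,0.035,0,0],[0,0,0.035,0,0],[0,0,0.035,0,0],[0,0,0.035,0,0],[0,0,0.035,0,0],[0,0,0.035,0,0],[0,0,0.03,0,0],[0,0,0.03,0,0],[0,0,0,0,0]]'
python3 - <<'E'
from h import *
goto((.512,-.029),.018,.242)
for c in("top","side"): cv2.imwrite(f"pics/{c}1.png",read_camera(c)[:,:,::-1])
E
```

```text
t: 5.27
tool_pos: [0.5074, -0.0289, 0.1122]
orientation: [-1.95, -2.45, 0.009]
force: [-0.2, 0.6, -1.9]
opening: 0.0927
t 5.27 pos [ 0.5074 -0.0289  0.1122] world d [ 0.0046 -0.0001 -0.0942] tool d [-0.0016  0.0055  0.0942] twist -0.016 toolx [-0.224  0.975  0.004] tooly [ 0.974  0.224 -0.011] q [-0.16 -0.02  1.86 -0.    1.31 -0.38] F [-0.17  0.64 -1.93] open 0.0927
```

View pics/side1.png

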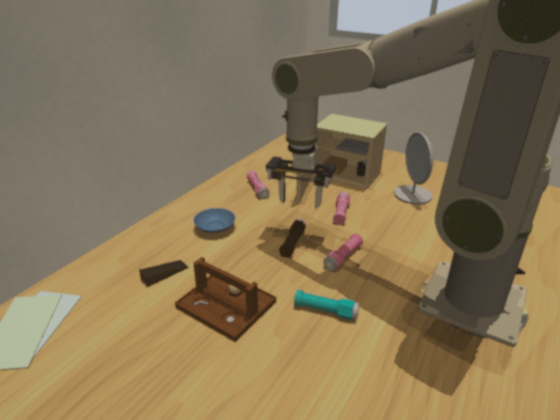

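View pics/top1.png

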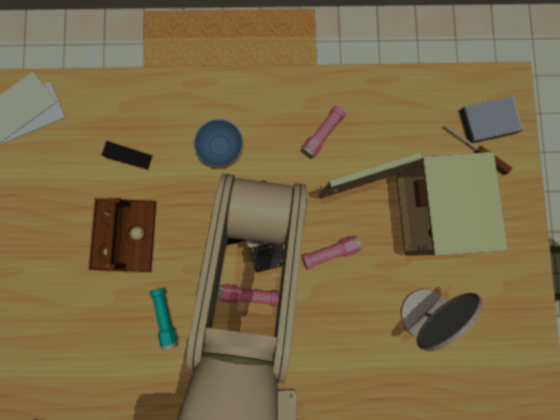

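```bash
python3 -m creep '[[0,0.004,0.02,0,0],[0,0,0.025,0,0],[0,0,0.025,0,0],[0,0,0.012,0,0],[0,0,0.006,0,0],[0,0,0,0,0],[0,0,0,0,0]]'
python3 - <<'E'
from h import *
goto((.512,-.029),.018,.242)
for c in("side",): cv2.imwrite(f"pics/{c}2.png",cv2.resize(read_camera(c)[130:290,220:400,::-1],None,fx=4,fy=3.7))
E
```

```text
t: 5.95
tool_pos: [0.5176, -0.0289, 0.0333]
orientation: [1.951, 2.46, 0.002]
force: [0.4, 0.3, 0.4]
opening: 0.0931
t 5.95 pos [ 0.5176 -0.0289  0.0333] world d [-0.0056 -0.0001 -0.0153] tool d [ 0.0012 -0.0055  0.0153] twist -0.012 toolx [-0.228  0.974 -0.001] tooly [0.974 0.228 0.002] q [-0.15  0.1   1.9   0.    1.14 -0.38] F [0.42 0.29 0.42] open 0.0931
```

View pics/side2.png

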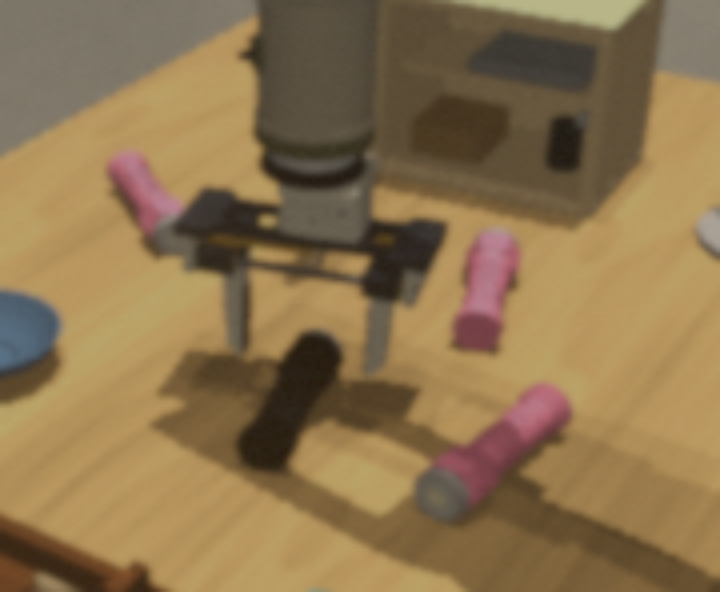

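```bash
python3 -m creep '[[0,-0.005,0.008,0,0],[0,0,0.006,0,0],[0,0,0,0,0],[0,0,0,0,0],[0,0,0,0,255],[0,0,0,0,255],[0,0,0,0,255],[0,0,0,0,255],[0,0,0,0,255],[0,0,0,0,255],[0,0,0,0,255],[0,0,0,0,255]]' 6
python3 - <<'E'
from h import *
goto((.512,-.029),.018,.242)
for c in("side",): cv2.imwrite(f"pics/{c}3.png",cv2.resize(read_camera(c)[130:290,220:400,::-1],None,fx=4,fy=3.7))
E
```

```text
t: 7.0
tool_pos: [0.5117, -0.0299, 0.0178]
orientation: [1.952, 2.461, 0.0]
force: [0.7, 0.4, -0.8]
opening: 0.0453
t 7.0 pos [ 0.5117 -0.0299  0.0178] world d [0.0003 0.0009 0.0002] tool d [ 0.0008  0.0005 -0.0002] twist -0.012 toolx [-0.228  0.974 -0.   ] tooly [0.974 0.228 0.   ] q [-0.16  0.11  1.92  0.    1.11 -0.39] F [ 0.69  0.42 -0.84] open 0.0453
```

View pics/side3.png

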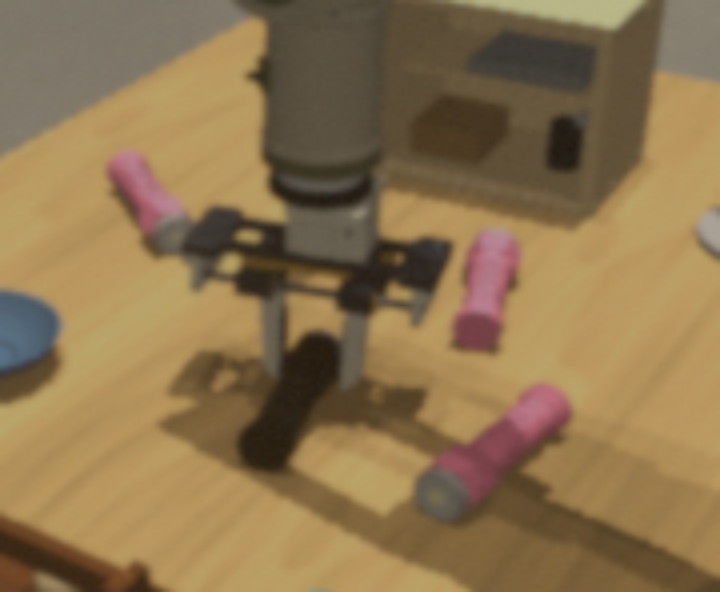

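```bash
python3 -m creep '[[0,0,-0.006,0,255],[0,0,-0.01,0,255],[0,0,-0.01,0,255],[0,0,-0.01,0,255],[0,0,-0.01,0,255],[0,0,-0.01,0,255],[0,0,-0.01,0,255],[0,0,0,0,255],[0,0,0,0,255]]'
python3 - <<'E'
from h import *
goto((.512,-.029),.14,.242)
for c in("side",): cv2.imwrite(f"pics/{c}4.png",cv2.resize(read_camera(c)[130:290,220:400,::-1],None,fx=4,fy=3.7))
E
```

```text
t: 7.8
tool_pos: [0.5124, -0.0301, 0.0848]
orientation: [1.951, 2.46, 0.002]
force: [0.2, -0.2, -1.7]
opening: 0.0457
t 7.8 pos [ 0.5124 -0.0301  0.0848] world d [-0.0004  0.0011  0.0552] tool d [ 0.0011 -0.     -0.0552] twist -0.012 toolx [-0.228  0.974 -0.001] tooly [0.974 0.228 0.002] q [-0.16  0.01  1.88 -0.    1.24 -0.39] F [ 0.24 -0.17 -1.7 ] open 0.0457
```

View pics/side4.png

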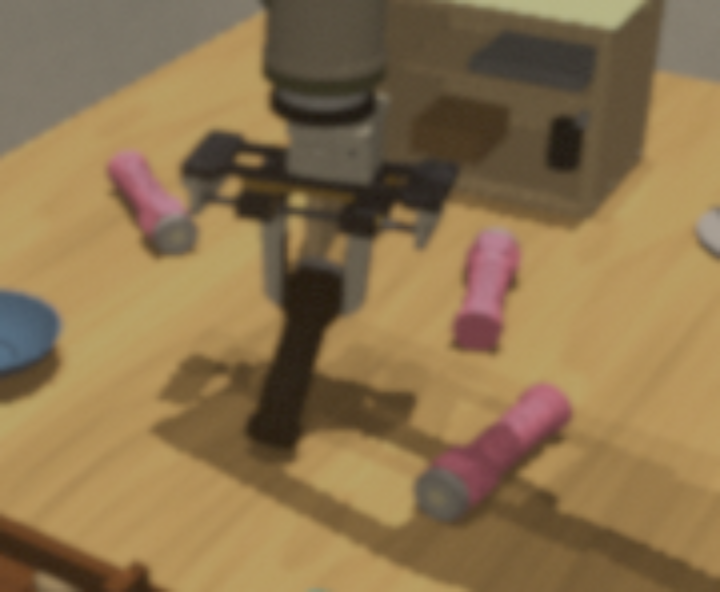

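```bash
python3 -m creep '[[0,0,-0.006,0,255],[0,0,-0.01,0,255],[0,0,-0.01,0,255],[0,0,-0.01,0,255],[0,0,-0.01,0,255],[0,0,-0.01,0,255],[0,0,-0.01,0,255],[0,0,-0.01,0,255],[0,0,0,0,255],[0,0,0,0,255],[0,0,0,0,255]]'
python3 - <<'E'
from h import *
goto((.512,-.029),.14,.242)
for c in("side",): cv2.imwrite(f"pics/{c}5.png",cv2.resize(read_camera(c)[130:290,220:400,::-1],None,fx=4,fy=3.7))
E
```

```text
t: 8.77
tool_pos: [0.5113, -0.0298, 0.1593]
orientation: [-1.952, -2.461, 0.0]
force: [-0.2, -0.0, -2.2]
opening: 0.0457
t 8.77 pos [ 0.5113 -0.0298  0.1593] world d [ 0.0007  0.0008 -0.0193] tool d [0.0006 0.0009 0.0193] twist -0.012 toolx [-0.228  0.974  0.   ] tooly [ 0.974  0.228 -0.   ] q [-0.16 -0.06  1.82 -0.    1.39 -0.39] F [-0.21 -0.04 -2.18] open 0.0457
```

View pics/side5.png

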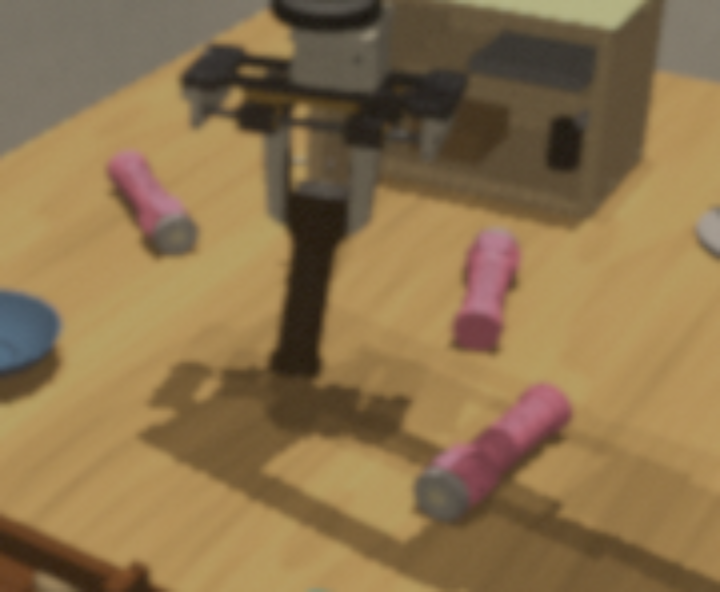

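Run:
```python
from h import *
h=np.array([.5113,-.0298,.1593])
for ang in(0,.05,.1,.15,.2,.3):
    d=np.array([-np.sin(ang)*.239,np.sin(ang)*.971,-np.cos(ang)])
    print(ang,proj("side",h+d*.124).round(1),proj("side",h+d*.124+[0,0,-.03]).round(1),proj("side",h-d*.026).round(1))
im=cv2.cvtColor(read_camera("side"),cv2.COLOR_RGB2HSV); print()
v=read_camera("side").max(2); 
for r in range(180,234,4):
    w=np.where(v[r,275:320]<60)[0]; print(r,(w.min()+275,w.max()+275,w.mean()+275) if len(w) else None)
```

```text
0 [298.5 222.6] [298.2 231. ] [300. 178.]
0.05 [298.  223.7] [297.7 232. ] [300.1 177.8]
0.1 [297.4 224.6] [297.2 233. ] [300.2 177.7]
0.15 [296.9 225.5] [296.6 233.9] [300.3 177.5]
0.2 [296.3 226.2] [296.1 234.7] [300.5 177.4]
0.3 [295.3 227.5] [295. 236.] [300.7 177.2]

180 None
184 (np.int64(292), np.int64(306), np.float64(299.0))
188 (np.int64(292), np.int64(306), np.float64(299.0))
192 (np.int64(293), np.int64(306), np.float64(299.5))
196 (np.int64(294), np.int64(303), np.float64(298.5))
200 (np.int64(294), np.int64(302), np.float64(298.0))
204 (np.int64(293), np.int64(301), np.float64(297.0))
208 (np.int64(293), np.int64(300), np.float64(296.5))
212 (np.int64(292), np.int64(300), np.float64(296.0))
216 (np.int64(291), np.int64(299), np.float64(295.0))
220 (np.int64(291), np.int64(299), np.float64(295.0))
224 (np.int64(290), np.int64(298), np.float64(294.0))
228 (np.int64(288), np.int64(299), np.float64(293.5))
232 None
```

```bash
python3 -m creep '[[0,0,0.008,0,255],[0,0,0.01,0,255],[0,0,0.008,0,255],[0,0,0.003,0,255],[0,0,0,0,255],[0,0,0,0,255]]'
python3 -m creep '[[0,0,0.002,0,255],[0,0,0,0,255],[0,0,0,0,255]]'
python3 -m creep '[[0,0,0.002,0,255],[0,0,0,0,255],[0,0,0,0,255]]'
```

```text
t: 9.42
tool_pos: [0.5111, -0.0298, 0.13]
orientation: [-1.951, -2.461, 0.001]
force: [-0.1, 0.2, -1.5]
opening: 0.0455
t: 9.67
tool_pos: [0.5117, -0.0299, 0.1289]
orientation: [1.952, 2.461, 0.0]
force: [-0.1, -0.4, -2.1]
opening: 0.0459
t: 9.92
tool_pos: [0.5114, -0.0298, 0.1266]
orientation: [-1.952, -2.462, 0.0]
force: [0.5, -0.4, -2.0]
opening: 0.0455
```

```bash
for i in 1 2 3; do python3 -m creep '[[0,0,0.002,0,255],[0,0,0,0,255],[0,0,0,0,255]]' | grep -E "force|pos"; done
```

```text
tool_pos: [0.5113, -0.0298, 0.1244]
force: [-0.3, -0.2, -2.0]
tool_pos: [0.5117, -0.0299, 0.1227]
force: [-0.5, -0.4, -1.5]
tool_pos: [0.5124, -0.0303, 0.1217]
force: [-0.6, -2.1, 5.2]
```

```bash
python3 -m creep '[[0.003,0,-0.001,0,255],[0.003,0,0,0,255],[0.003,0,0,0,255],[0.003,0,0,0,255],[0.003,0,0,0,255],[0,0,0,0,255],[0,0,0,0,255]]'
python3 - <<'E'
from h import *
goto((.512,-.029),.14,.242)
for c in("side",): cv2.imwrite(f"pics/{c}6.png",cv2.resize(read_camera(c)[130:290,220:400,::-1],None,fx=4,fy=3.7))
E
```

```text
t: 11.25
tool_pos: [0.5089, -0.015, 0.1229]
orientation: [1.95, 2.46, 0.002]
force: [0.5, -1.7, 7.5]
opening: 0.0458
t 11.25 pos [ 0.5089 -0.015   0.1229] world d [ 0.0031 -0.014   0.0171] tool d [-0.0143 -0.0002 -0.0171] twist -0.012 toolx [-0.228  0.974 -0.001] tooly [0.974 0.228 0.002] q [-0.13 -0.04  1.86 -0.    1.32 -0.36] F [ 0.46 -1.73  7.52] open 0.0458
```

View pics/side6.png

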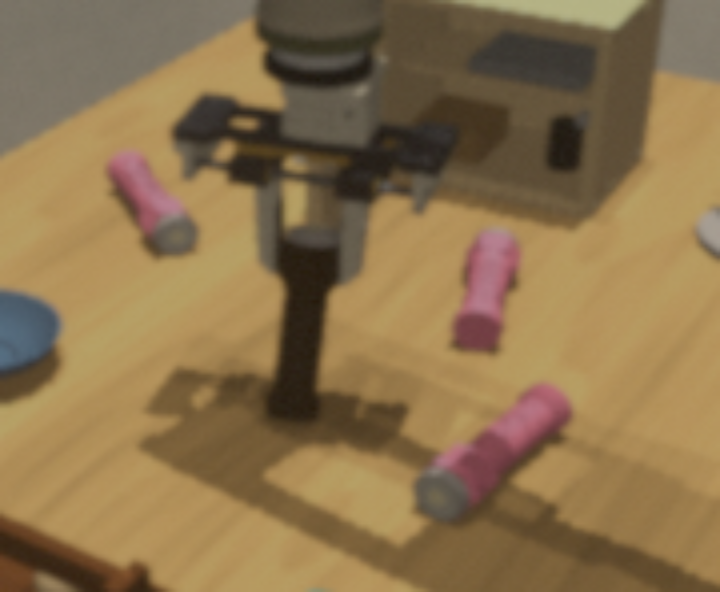

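```bash
cat > tilt.py <<'E'
from h import *
def run():
    s=read_state(); v=read_camera("side").max(2); p=s['tool_pos']
    r0=int(proj("side",p+[0,0,-.03])[1]); r1=int(proj("side",[p[0],p[1],.012])[1]); c0=int(proj("side",p)[0])
    rows=[];mid=[]
    for r in range(r0,r1+1):
        w=np.where(v[r,c0-22:c0+16]<65)[0]
        if len(w)>3: rows.append(r);mid.append(w.mean()+c0-22)
    k=np.polyfit(rows,mid,1)[0]
    pr=[]
    for a in(0,.3):
        d=np.array([-np.sin(a)*.239,np.sin(a)*.971,-np.cos(a)]); A=proj("side",p+d*.03);B=proj("side",p+d*.11); pr.append((B-A)[0]/(B-A)[1])
    print("slope",round(k,4),"pred0/.3",np.round(pr,4),"tilt",round(.3*(k-pr[0])/(pr[1]-pr[0]),3),"pos",p.round(4),"F",s['force'].round(1),s['t'])
if __name__=="__main__": run()
E
python3 tilt.py
python3 -m creep '[[0.003,0,-0.0005,0,255],[0.003,0,0,0,255],[0.003,0,0,0,255],[0.003,0,0,0,255],[0,0,0,0,255],[0,0,0,0,255]]' >/dev/null; python3 tilt.py
```

```text
slope -0.1063 pred0/.3 [-0.0308 -0.1076] tilt 0.295 pos [ 0.509  -0.0151  0.1229] F [ 0.4 -1.7  8. ] 11.3
slope -0.0959 pred0/.3 [-0.0294 -0.1071] tilt 0.257 pos [ 0.506  -0.0031  0.1232] F [-0.1 -1.3  7.5] 11.85
```

```bash
python3 -m creep '[[0,0,-0.002,0,255],[0,0,-0.001,0,255],[0,0,0,0,255],[0,0,0,0,255]]' 3; python3 tilt.py;  python3 -m creep '[[0,0,0,0,255],[0,0,0,0,255],[0,0,0,0,255]]' ;python3 tilt.py
```

```text
t: 12.23
tool_pos: [0.5047, -0.0033, 0.1245]
orientation: [-1.951, -2.461, 0.001]
force: [0.4, -0.2, -2.4]
opening: 0.0459
slope -0.0907 pred0/.3 [-0.0299 -0.1073] tilt 0.235 pos [ 0.5047 -0.0033  0.1245] F [ 0.4 -0.2 -2.4] 12.2333
t: 12.53
tool_pos: [0.5052, -0.0036, 0.1249]
orientation: [-1.952, -2.461, 0.0]
force: [0.3, 0.1, -2.6]
opening: 0.0455
slope -0.0912 pred0/.3 [-0.0298 -0.1073] tilt 0.238 pos [ 0.5052 -0.0036  0.1249] F [ 0.3  0.1 -2.6] 12.5333
```

```bash
python3 -m creep '[[0,0,0.001,0,255],[0,0,0.001,0,255],[0,0,0,0,255],[0,0,0,0,255]]' ; python3 tilt.py;  python3 -m creep '[[0.004,0,0,0,255],[0.004,0,0,0,255],[0.004,0,0,0,255],[0.004,0,0,0,255],[0.004,0,0,0,255],[0,0,0,0,255],[0,0,0,0,255]]' ;python3 tilt.py
```

```text
t: 12.92
tool_pos: [0.5056, -0.0036, 0.1235]
orientation: [1.952, 2.461, 0.001]
force: [0.5, -0.5, -0.1]
opening: 0.0461
slope -0.0976 pred0/.3 [-0.0296 -0.1072] tilt 0.263 pos [ 0.5056 -0.0036  0.1235] F [ 0.5 -0.5 -0.1] 12.9167
t: 13.55
tool_pos: [0.5006, 0.0163, 0.123]
orientation: [-1.951, -2.462, 0.0]
force: [0.1, 1.0, 0.8]
opening: 0.0459
slope -0.0659 pred0/.3 [-0.0273 -0.1064] tilt 0.146 pos [0.5006 0.0163 0.123 ] F [0.1 1.  0.8] 13.55
```

Working: tilt down to ~0.15. Continue a bit more.

```bash
python3 -m creep '[[0.004,0,0,0,255],[0.004,0,0,0,255],[0.004,0,0,0,255],[0,0,0,0,255],[0,0,0,0,255]]' ;python3 tilt.py
python3 - <<'E'
from h import *
for c in("side",): cv2.imwrite(f"pics/{c}7.png",cv2.resize(read_camera(c)[130:290,220:400,::-1],None,fx=4,fy=3.7))
E
```

```text
t: 14.02
tool_pos: [0.4977, 0.0279, 0.1228]
orientation: [-1.951, -2.462, 0.001]
force: [0.2, -0.0, -1.8]
opening: 0.0461
slope -0.032 pred0/.3 [-0.0259 -0.1059] tilt 0.023 pos [0.4977 0.0279 0.1228] F [ 0.2 -0.  -1.8] 14.0167
```

View pics/side7.png

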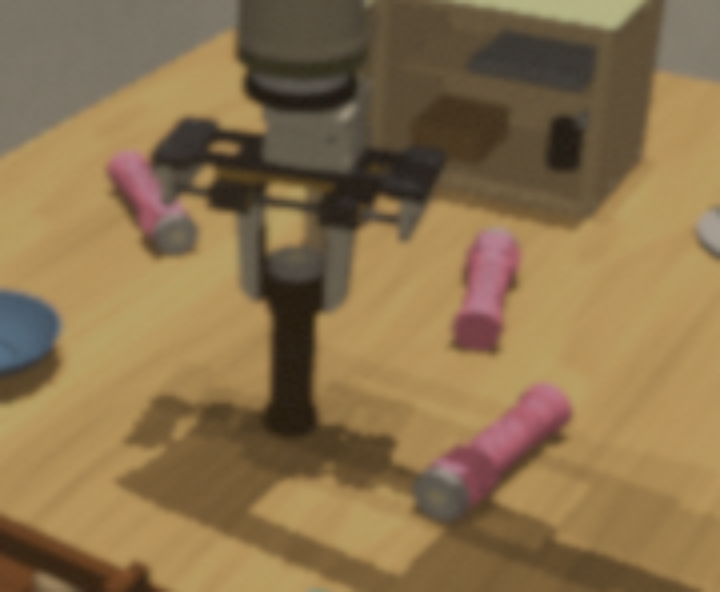

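```bash
python3 -m creep '[[0,0,0,0,255],[0,0,-0.005,0,255],[0,0,-0.005,0,255],[0,-0.003,0,0,255],[0,-0.006,0,0,255],[0,-0.01,0,0,255],[0,-0.01,0,0,255],[0,-0.01,0,0,255],[0,-0.01,0,0,255],[0,-0.008,0,0,255],[0,-0.004,0,0,255],[0,0,0,0,255]]' 6;python3 tilt.py
python3 -m creep '[[0,0,0.004,0,255],[0,0,0.003,0,255],[0,0,0.001,0,255],[0,0,0,0,255],[0,0,0,0,255]]';python3 tilt.py
```

```text
t: 15.12
tool_pos: [0.4379, 0.0135, 0.1331]
orientation: [1.952, 2.461, -0.0]
force: [-0.3, 1.1, -2.7]
opening: 0.0456
slope -0.0644 pred0/.3 [-0.0537 -0.1172] tilt 0.051 pos [0.4379 0.0135 0.1331] F [-0.3  1.1 -2.7] 15.1167
t: 15.58
tool_pos: [0.4386, 0.0137, 0.1248]
orientation: [-1.951, -2.461, 0.001]
force: [0.6, 0.5, -3.2]
opening: 0.0458
slope -0.07 pred0/.3 [-0.0533 -0.1172] tilt 0.078 pos [0.4386 0.0137 0.1248] F [ 0.6  0.5 -3.2] 15.5833
```

```bash
for i in 1 2 ; do python3 -m creep '[[0,0,0.001,0,255],[0,0,0,0,255],[0,0,0,0,255]]' | grep -E "force|pos"; done; python3 tilt.py
```

```text
tool_pos: [0.4387, 0.0137, 0.1241]
force: [0.2, -0.6, -2.2]
tool_pos: [0.4386, 0.0137, 0.1231]
force: [0.7, -0.2, -2.4]
slope -0.0746 pred0/.3 [-0.0533 -0.1172] tilt 0.1 pos [0.4386 0.0137 0.1231] F [ 0.7 -0.2 -2.4] 16.1333
```

```bash
for i in 1 2 3; do python3 -m creep '[[0,0,0.001,0,255],[0,0,0,0,255],[0,0,0,0,255]]' | grep -E "force|pos"; done; python3 tilt.py
```

```text
tool_pos: [0.439, 0.0137, 0.1226]
force: [-1.2, 1.0, 2.3]
tool_pos: [0.4395, 0.0137, 0.1222]
force: [-1.2, 0.7, 5.6]
tool_pos: [0.4397, 0.0137, 0.1215]
force: [-1.4, 0.5, 7.4]
slope -0.0498 pred0/.3 [-0.0529 -0.117 ] tilt -0.014 pos [0.4397 0.0137 0.1215] F [-1.4  0.5  7.4] 16.9333
```

```bash
python3 -m creep '[[0,0,-0.001,0,255],[0,0,0,0,255],[0,0,0,0,100],[0,0,0,0,100],[0,0,0,0,60],[0,0,0,0,0],[0,0,0,0,0],[0,0,0,0,0],[0,0,0,0,0]]' ; python3 tilt.py
python3 - <<'E'
from h import *
for c in("side",): cv2.imwrite(f"pics/{c}8.png",cv2.resize(read_camera(c)[130:290,220:400,::-1],None,fx=4,fy=3.7))
E
```

```text
t: 17.73
tool_pos: [0.4386, 0.0137, 0.1211]
orientation: [-1.952, -2.462, 0.0]
force: [-0.1, -0.9, 0.5]
opening: 0.0853
slope -0.0678 pred0/.3 [-0.0533 -0.1172] tilt 0.068 pos [0.4386 0.0137 0.1211] F [-0.1 -0.9  0.5] 17.7333
```

View pics/side8.png

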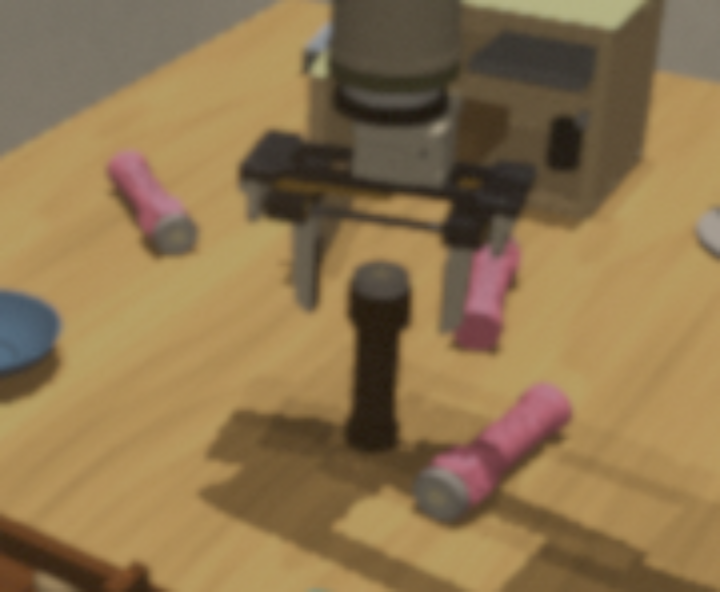

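```bash
python3 -m creep '[[0,0,-0.01,0,0],[0,0,-0.02,0,0],[0,0,-0.03,0,0],[0,0,-0.03,0,0],[0,0,-0.03,0,0],[0,0,-0.03,0,0],[0,0,-0.01,0,0],[0,0,0,0,0]]'
python3 - <<'E'
from h import *
np.set_printoptions(precision=4,suppress=True)
for c in("side","top"): cv2.imwrite(f"pics/{c}9.png",read_camera(c)[:,:,::-1])
a=cv2.imread("pics/top9.png");b=cv2.imread("pics/side9.png")
cv2.imwrite("pics/z9.png",cv2.convertScaleAbs(np.hstack([cv2.resize(a[190:280,80:170],None,fx=4.4,fy=4.4,interpolation=2),cv2.resize(b[250:340,170:260+20],None,fx=3.6,fy=4.4,interpolation=2)]),alpha=1.5))
for n in("tray","pocket","knob"):
    for c in("top","side"):
        for d in tip_of(c,n)[:2]: print(n,c,np.round(d['pixel'],1),round(d['confidence'],2),atz(c,d['pixel'],dict(pocket=.0255,knob=.0255).get(n,0)))
goto((.51,.335),.3,1.53)
E
```

```text
t: 18.5
tool_pos: [0.4403, 0.0136, 0.2852]
orientation: [1.948, 2.457, 0.006]
force: [0.9, 0.3, 0.1]
opening: 0.0927
tray top [123.7 235.6] 0.73 [0.5077 0.3318 0.    ]
tray side [227.8 302.3] 0.72 [0.5084 0.3271 0.    ]
pocket top [132.2 233.6] 0.81 [0.5109 0.3018 0.0255]
pocket side [347.2 176.1] 0.7 [ 0.521  -0.413   0.0255]
pocket side [311.3 249.1] 0.18 [0.4221 0.0567 0.0255]
knob top [137.8 235.8] 0.69 [0.5049 0.2874 0.0255]
knob side [236.5 288. ] 0.6 [0.503  0.2969 0.0255]
t 18.9 pos [0.438  0.0137 0.2797] world d [0.072  0.3213 0.0203] tool d [ 0.2964  0.1433 -0.0204] twist -1.3 toolx [-0.228  0.974  0.001] tooly [ 0.974  0.228 -0.002] q [-0.09 -0.33  1.83  0.    1.65 -0.32] F [-1.14  0.73 -0.36] open 0.0929
```

View pics/side9.png

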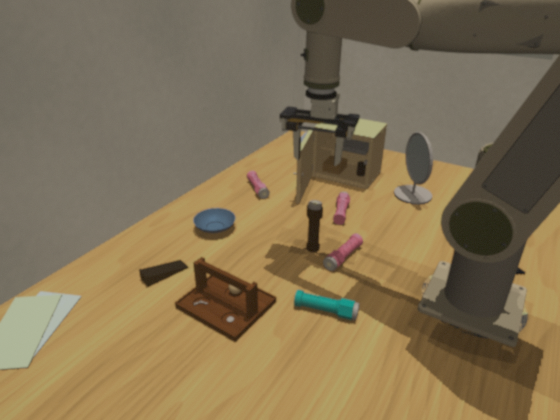

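View pics/z9.png

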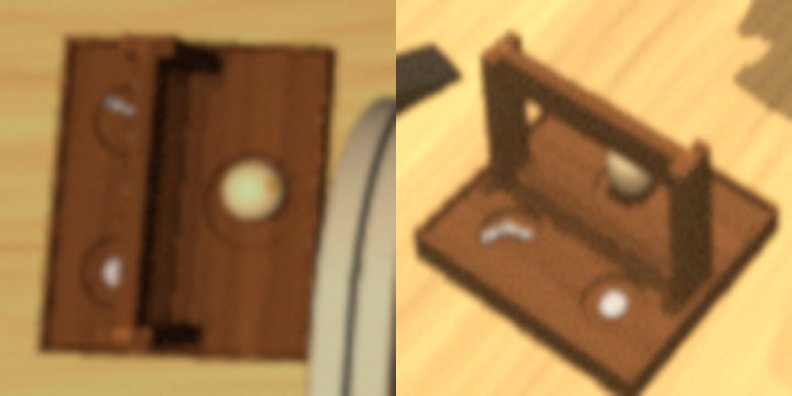

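Run:
```python
from h import *
def T(x,y): return atz("top",(80+x/4.4,190+y/4.4),.1).round(4)
def S(x,y): return atz("side",(170+x/3.6,250+y/4.4),.1).round(4)
print("top rail L/R edges", T(135,100),T(157,100),T(118,300),T(142,300), "posts",T(145,45),T(125,335))
print("side rail top centre", S(530,62),S(660,140), "posts",S(503,47),S(690,155))
for z,l in((.018,[(68,40),(332,48),(42,350)]),): print([atz("top",(80+x/4.4,190+y/4.4),z).round(3) for x,y in l])
# reproject hypothesis
o=np.array([.508,.329])
for yaw in(-.04,):
  c,s=np.cos(yaw),np.sin(yaw)
  for X in((-.08,0,.1),(.08,0,.1),(0,-.038,.0255),(.094,.079,.018),(-.094,.079,.018),(.094,-.079,.018)):
    W=np.array([o[0]+c*X[0]-s*X[1],o[1]+s*X[0]+c*X[1],X[2]]); p=proj("top",W);q=proj("side",W); print(X,((p-[80,190])*4.4).round(),((q-[170,250])*[3.6,4.4]).round())
```

```text
top rail L/R edges [0.5575 0.3316 0.1   ] [0.5573 0.3196 0.1   ] [0.4487 0.3382 0.1   ] [0.4485 0.3253 0.1   ] posts [0.5879 0.3269 0.1   ] [0.4299 0.334  0.1   ]
side rail top centre [0.3369 0.1952 0.1   ] [0.2384 0.2097 0.1   ] posts [0.3582 0.1929 0.1   ] [0.2179 0.2107 0.1   ]
[array([0.604, 0.401, 0.018]), array([0.596, 0.245, 0.018]), array([0.421, 0.411, 0.018])]
(-0.08, 0, 0.1) [128. 338.] [299. 145.]
(0.08, 0, 0.1) [147.  45.] [107.  38.]
(0, -0.038, 0.0255) [248. 199.] [240. 159.]
(0.094, 0.079, 0.018) [63. 38.] [ 19. 224.]
(-0.094, 0.079, 0.018) [ 41. 357.] [243. 371.]
(0.094, -0.079, 0.018) [330.  43.] [175.  73.]
```

```bash
python3 -m creep '[[0.015,0.007,0,0,0],[0.029,0.014,0,0,0],[0.029,0.014,0,0,0],[0.029,0.014,0,0,0],[0.029,0.014,0,0,0],[0.029,0.014,0,0,0],[0.029,0.014,0,0,0],[0.029,0.014,0,0,0],[0.029,0.014,0,0,0],[0.029,0.014,0,0,0],[0.015,0.007,0,0,0],[0,0,0,0,0]]'; python3 -m creep '[[0,0,0,-0.1,0],[0,0,0,-0.12,0],[0,0,0,-0.12,0],[0,0,0,-0.12,0],[0,0,0,-0.12,0],[0,0,0,-0.12,0],[0,0,0,-0.12,0],[0,0,0,-0.12,0],[0,0,0,-0.12,0],[0,0,0,-0.12,0],[0,0,0,-0.11,0],[0,0,0,0,0]]'
python3 - <<'E'
from h import *
goto((.508,.329),.16,1.52)
E
```

```text
t: 19.9
tool_pos: [0.508, 0.3319, 0.2794]
orientation: [-1.947, -2.463, 0.002]
force: [0.6, 0.1, -0.2]
opening: 0.0931
t: 20.9
tool_pos: [0.5085, 0.328, 0.2806]
orientation: [-0.072, -3.14, 0.001]
force: [-0.2, -0.0, 0.5]
opening: 0.0934
t 20.9 pos [0.5085 0.328  0.2806] world d [-0.0005  0.001  -0.1206] tool d [0.0004 0.0011 0.1206] twist 0.005 toolx [-0.999  0.046  0.001] tooly [ 0.046  0.999 -0.001] q [ 0.49  0.13  1.4  -0.    1.62 -1.04] F [-0.22 -0.04  0.45] open 0.0934
```

```bash
python3 -m creep '[[0,0.001,0.02,0,0],[0,0,0.03,0,0],[0,0,0.03,0,0],[0,0,0.03,0,0],[0,0,0.03,0,0],[0,0,0.01,0,0],[0,0,0,0,0],[0,0,0,0,0]]'
python3 - <<'E'
from h import *
goto((.508,.329),.08,1.52)
for c in("side",): cv2.imwrite(f"pics/{c}10.png",cv2.resize(read_camera(c)[190:350,140:320,::-1],None,fx=4,fy=3.7))
cv2.imwrite("pics/top10.png",read_camera("top")[:,:,::-1])
E
```

```text
t: 21.57
tool_pos: [0.5087, 0.3296, 0.1316]
orientation: [-0.083, -3.14, 0.001]
force: [-0.3, -1.0, 0.0]
opening: 0.093
t 21.57 pos [0.5087 0.3296 0.1316] world d [-0.0007 -0.0006 -0.0516] tool d [ 0.0006 -0.0006  0.0516] twist -0.002 toolx [-0.999  0.053  0.   ] tooly [ 0.053  0.999 -0.   ] q [ 0.49  0.21  1.58 -0.    1.35 -1.03] F [-0.31 -1.04  0.04] open 0.093
```

View pics/side10.png

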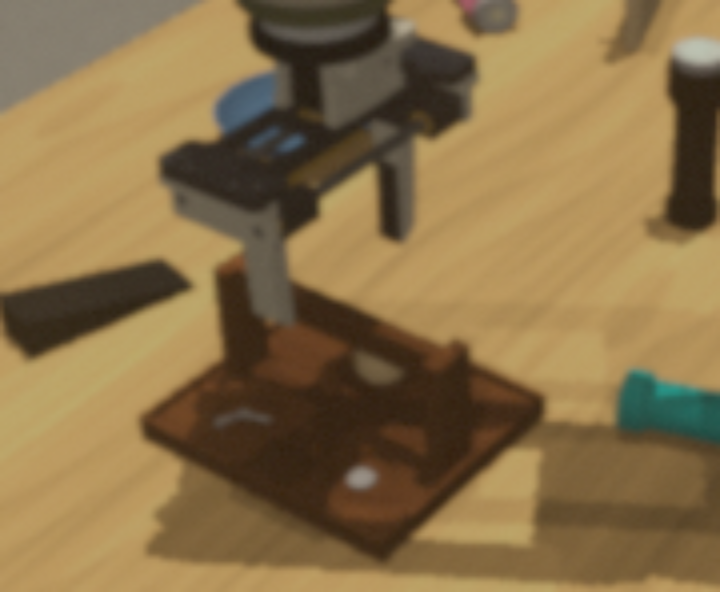

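```bash
python3 -m creep '[[0,0,0.02,0,0],[0,0,0.02,0,0],[0,0,0.01,0,0],[0,0,0.002,0,0],[0,0,0,0,100],[0,0,0,0,150],[0,0,0,0,180],[0,0,0,0,195],[0,0,0,0,200],[0,0,0,0,200],[0,0,0,0,200]]' 6
python3 - <<'E'
from h import *
goto((.508,.329),.08,1.52)
for c in("side",): cv2.imwrite(f"pics/{c}11.png",cv2.resize(read_camera(c)[190:350,140:320,::-1],None,fx=4,fy=3.7))
E
```

```text
t: 22.58
tool_pos: [0.5088, 0.33, 0.0795]
orientation: [0.08, 3.14, 0.0]
force: [0.6, -1.3, 0.2]
opening: 0.0508
t 22.58 pos [0.5088 0.33   0.0795] world d [-0.0008 -0.001   0.0005] tool d [ 0.0008 -0.001  -0.0005] twist -0.0 toolx [-0.999  0.051 -0.   ] tooly [0.051 0.999 0.   ] q [ 0.49  0.26  1.62 -0.    1.26 -1.03] F [ 0.6  -1.3   0.18] open 0.0508
```

View pics/side11.png

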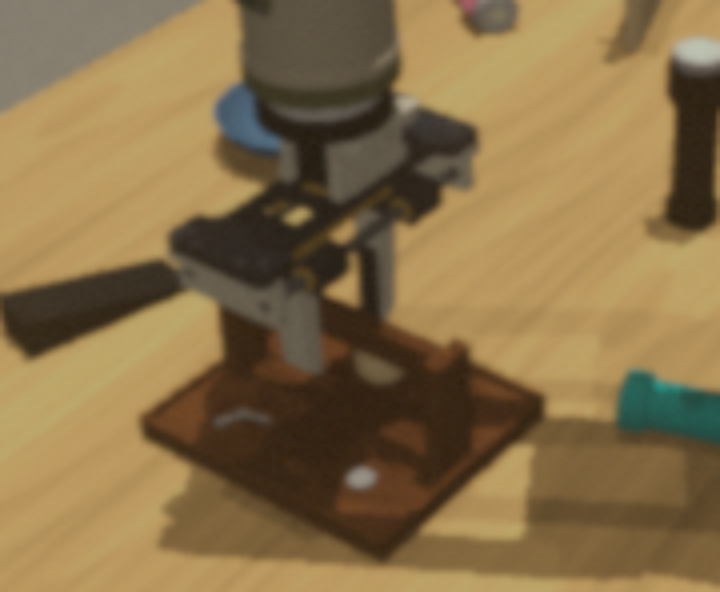

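Still closing (slow). Continue, then firm up.

```bash
python3 -m creep '[[0,0,0,0,200],[0,0,0,0,200],[0,0,0,0,205],[0,0,0,0,210],[0,0,0,0,215],[0,0,0,0,220],[0,0,0,0,225],[0,0,0,0,255],[0,0,0,0,255],[0,0,0,0,255],[0,0,0,0,255],[0,0,0,0,255]]' 8
python3 -m creep '[[0,0,0,0,255],[0,0,0,0,255],[0,0,0,0,255],[0,0,0,0,255]]' 40
```

```text
t: 23.63
tool_pos: [0.5086, 0.3299, 0.0791]
orientation: [-0.08, -3.14, 0.0]
force: [-0.7, 1.0, -0.8]
opening: 0.0119
t: 23.97
tool_pos: [0.5086, 0.3299, 0.0791]
orientation: [-0.08, -3.14, 0.0]
force: [-0.8, 1.6, -0.8]
opening: 0.0118
```

```bash
python3 -m creep '[[0,0,-0.002,0,255],[0,0,-0.005,0,255],[0,0,-0.008,0,255],[0,0,-0.01,0,255],[0,0,-0.012,0,255],[0,0,-0.012,0,255],[0,0,-0.012,0,255],[0,0,-0.01,0,255],[0,0,-0.006,0,255],[0,0,-0.003,0,255],[0,0,0,0,255],[0,0,0,0,255]]'
python3 - <<'E'
from h import *
goto((.62,-.07),.2,1.52)
for c in("side",): cv2.imwrite(f"pics/{c}12.png",cv2.resize(read_camera(c)[170:330,140:320,::-1],None,fx=4,fy=3.7))
E
```

```text
t: 24.97
tool_pos: [0.5085, 0.3298, 0.1588]
orientation: [-0.08, -3.14, 0.0]
force: [-0.1, -0.1, -4.5]
opening: 0.0118
t 24.97 pos [0.5085 0.3298 0.1588] world d [ 0.1115 -0.3998  0.0412] tool d [-0.1317 -0.3937 -0.0412] twist -0.0 toolx [-0.999  0.051  0.   ] tooly [ 0.051  0.999 -0.   ] q [ 0.49  0.19  1.55  0.    1.4  -1.03] F [-0.14 -0.12 -4.52] open 0.0118
```

View pics/side12.png

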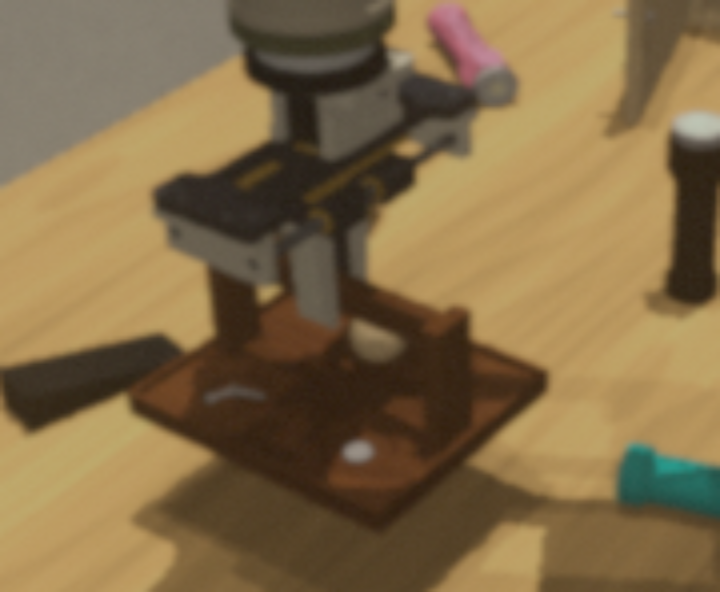

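```bash
python3 -m creep '[[-0.003,0,-0.001,0,255],[-0.006,0,-0.002,0,255],[-0.009,0,-0.003,0,255],[-0.012,0,-0.004,0,255],[-0.015,0,-0.004,0,255],[-0.016,0,-0.004,0,255],[-0.016,0,-0.004,0,255],[-0.015,0,-0.003,0,255],[-0.012,0,-0.002,0,255],[-0.009,0,-0.001,0,255],[-0.006,0,0,0,255],[-0.003,0,0,0,255]]'
python3 -m creep '[[0,-0.002,0,0,255],[0,-0.005,0,0,255],[0,-0.008,0,0,255],[-0.001,-0.011,0,0,255],[-0.001,-0.013,0,0,255],[-0.001,-0.015,0,0,255],[-0.001,-0.015,0,0,255],[-0.001,-0.015,0,0,255],[-0.001,-0.015,0,0,255],[-0.001,-0.015,0,0,255],[-0.001,-0.015,0,0,255],[-0.001,-0.015,0,0,255]]'
python3 -m creep '[[-0.001,-0.015,0,0,255],[-0.001,-0.015,0,0,255],[-0.001,-0.015,0,0,255],[-0.001,-0.015,0,0,255],[-0.001,-0.013,0,0,255],[-0.001,-0.011,0,0,255],[0,-0.008,0,0,255],[0,-0.005,0,0,255],[0,-0.002,0,0,255],[0,0,0,0,255],[0,0,0,0,255]]'
python3 - <<'E'
from h import *
goto((.633,-.057),.19,1.52)
for c in("side","top"): cv2.imwrite(f"pics/{c}13.png",read_camera(c)[:,:,::-1])
E
```

```text
t: 26.02
tool_pos: [0.6314, 0.3233, 0.1865]
orientation: [-0.081, -3.14, 0.001]
force: [-0.4, 0.1, -4.9]
opening: 0.0115
t: 27.02
tool_pos: [0.6322, 0.1777, 0.1872]
orientation: [0.08, 3.14, 0.0]
force: [-0.8, -0.0, -3.9]
opening: 0.0116
t: 27.93
tool_pos: [0.6331, 0.0808, 0.1871]
orientation: [-0.079, -3.141, -0.001]
force: [-0.5, -0.5, -3.5]
opening: 0.0117
t 27.93 pos [0.6331 0.0808 0.1871] world d [-1.000e-04 -1.378e-01  2.900e-03] tool d [-0.0068 -0.1376 -0.0029] twist 0.0 toolx [-0.999  0.05   0.   ] tooly [0.05  0.999 0.   ] q [ 0.05  0.25  1.43  0.    1.46 -1.47] F [-0.46 -0.46 -3.53] open 0.0117
```

View pics/side13.png

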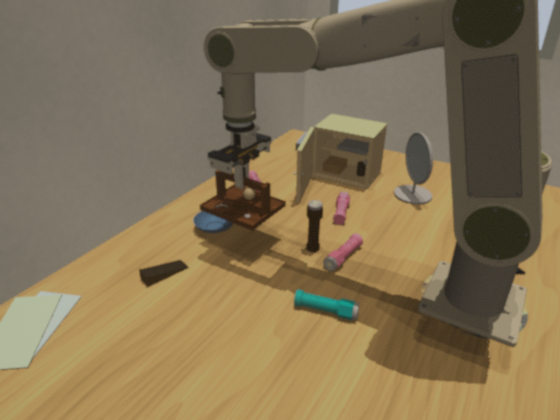

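View pics/top13.png

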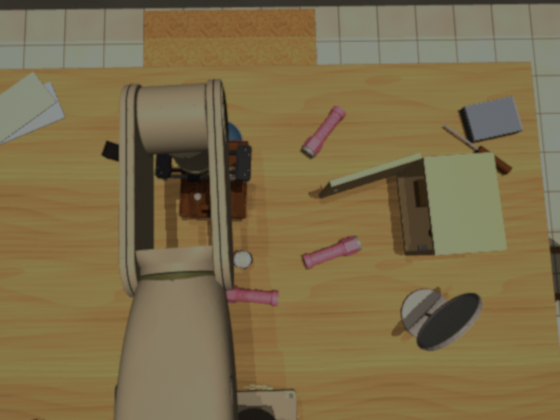

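```bash
python3 -m creep '[[0,-0.002,0,0,255],[0,-0.005,0,0,255],[-0.001,-0.008,0,0,255],[-0.001,-0.011,0,0,255],[-0.001,-0.013,0,0,255],[-0.001,-0.014,0,0,255],[-0.001,-0.014,0,0,255],[-0.001,-0.014,0,0,255],[0,-0.013,0,0,255],[0,-0.011,0,0,255],[0,-0.008,0,0,255],[0,-0.005,0,0,255]]'
python3 -m creep '[[0,-0.002,0,0,255],[0,0,0,0,255],[0,0,0,0,255]]'
python3 - <<'E'
from h import *
goto((.633,-.057),.19,1.52)
print(atz("top",(420,156),.198),atz("top",(330.5,183),.198))
for c in("side","top"): cv2.imwrite(f"pics/{c}14.png",read_camera(c)[:,:,::-1])
for n in("screw_tip","knob","pocket"):
  for c in("top","side"):
    for d in tip_of(c,n)[:2]: print(n,c,np.round(d['pixel'],1),round(d['confidence'],2),atz(c,d['pixel'],.1 if n=="screw_tip" else .132).round(3))
E
```

```text
t: 29.03
tool_pos: [0.6331, -0.0393, 0.1871]
orientation: [-0.081, -3.141, 0.0]
force: [-0.8, 0.2, -3.6]
opening: 0.0115
t: 29.28
tool_pos: [0.6331, -0.0394, 0.1871]
orientation: [-0.079, -3.141, -0.001]
force: [0.2, -0.1, -3.7]
opening: 0.0116
t 29.28 pos [ 0.6331 -0.0394  0.1871] world d [-0.0001 -0.0176  0.0029] tool d [-0.0008 -0.0176 -0.0029] twist 0.0 toolx [-0.999  0.051  0.   ] tooly [0.051 0.999 0.   ] q [-0.14  0.24  1.44  0.    1.46 -1.66] F [ 0.17 -0.14 -3.73] open 0.0116
[ 0.66115056 -0.39068666  0.198     ] [ 0.60332588 -0.18673665  0.198     ]
screw_tip top [334.6 179.2] 0.71 [ 0.63  -0.214  0.1  ]
screw_tip side [294.8 173.2] 0.91 [ 0.622 -0.2    0.1  ]
knob top [276.4 174.7] 0.63 [ 0.637 -0.069  0.132]
knob side [271.4 178.1] 0.66 [ 0.636 -0.075  0.132]
knob side [313.4 155. ] 0.42 [ 0.607 -0.3    0.132]
pocket top [277.5 175.4] 0.78 [ 0.636 -0.072  0.132]
pocket top [264.2 178.2] 0.45 [ 0.629 -0.04   0.132]
```

View pics/side14.png

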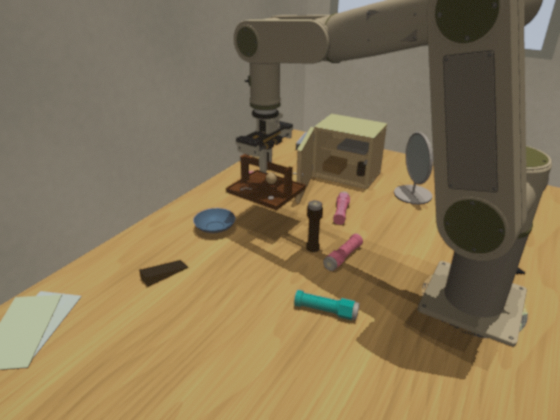

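View pics/top14.png

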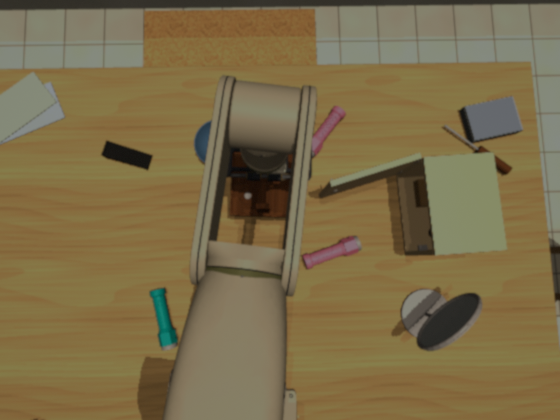

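```bash
python3 -m creep '[[0,-0.002,0,0,255],[0,-0.004,0,0,255],[0,-0.005,0,0,255],[0,-0.004,0,0,255],[0,-0.002,0,0,255],[0,-0.001,0,0,255],[0,0,0,0,255],[0,0,0,0,255],[0,0,0,0,255],[0,0,0,0,255],[0,0,0,0,255],[0,0,0,0,255]]'
python3 - <<'E'
from h import *
goto((.633,-.057),.19,1.52)
for n in("screw_tip","knob","torch"):
  for c in("side","top"):
    read_camera(c)
    for d in tip_of(c,n)[:5]: print(n,c,np.round(d['pixel'],1),round(d['confidence'],2),atz(c,d['pixel'],dict(screw_tip=.1,knob=.133,torch=0)[n]).round(3))
im=read_camera("side")[:,:,::-1]
cv2.imwrite("pics/side15.png",cv2.resize(im[110:270,200:380],None,fx=4,fy=3.7))
v=im.max(2)
for z in(.03,.06,.09): print(z, proj("side",(.4386,.0137,z)).round(1))
for r in range(206,248,4):
    w=np.where(v[r,295:335]<65)[0]; print(r,w.mean()+295 if len(w) else None)
E
```

```text
t: 30.68
tool_pos: [0.6321, -0.0577, 0.1871]
orientation: [-0.079, -3.141, -0.0]
force: [-0.2, -0.3, -3.2]
opening: 0.0117
t 30.68 pos [ 0.6321 -0.0577  0.1871] world d [0.0009 0.0007 0.0029] tool d [-0.0008  0.0007 -0.0029] twist 0.0 toolx [-0.999  0.051  0.   ] tooly [0.051 0.999 0.   ] q [-0.17  0.25  1.44  0.    1.46 -1.69] F [-0.19 -0.29 -3.23] open 0.0117
screw_tip side [291.9 173.8] 0.89 [ 0.628 -0.191  0.1  ]
screw_tip top [333.4 178.3] 0.9 [ 0.632 -0.211  0.1  ]
knob side [165.  272.8] 0.74 [0.588 0.437 0.133]
knob side [274.7 174.9] 0.51 [ 0.638 -0.098  0.133]
torch side [353.3 239.5] 0.78 [ 0.354 -0.084  0.   ]
torch side [315.3 247.5] 0.64 [0.431 0.012 0.   ]
torch side [294.1 297.2] 0.57 [0.38  0.226 0.   ]
torch side [338.  215.5] 0.55 [ 0.45  -0.183  0.   ]
torch top [156.1 287.3] 0.97 [0.372 0.245 0.   ]
torch top [302.1 263.9] 0.83 [ 0.424 -0.137  0.   ]
torch top [339.  112.6] 0.5 [ 0.834 -0.251  0.   ]
0.03 [313.3 238.4]
0.06 [313.7 229.7]
0.09 [314.2 220.7]
206 None
210 314.5
214 314.5
218 314.0
222 314.0
226 314.0
230 313.0
234 313.0
238 313.0
242 312.5
246 312.0
```

View pics/side15.png

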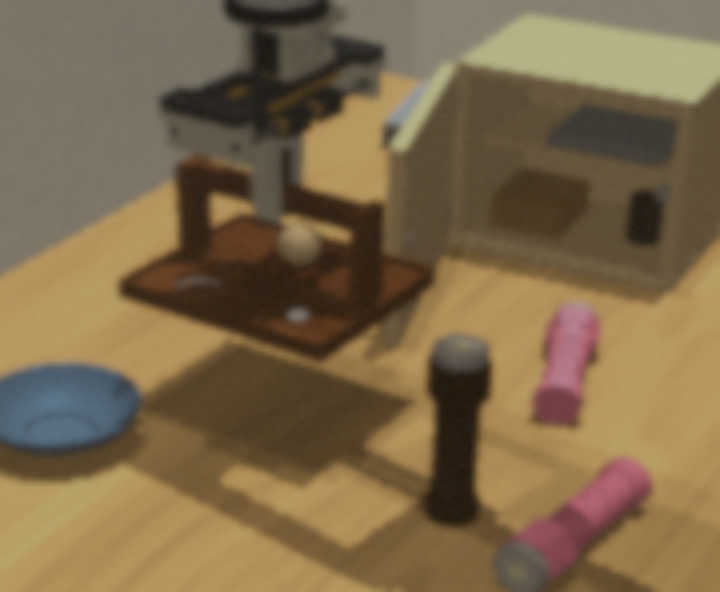

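```bash
python3 -c "
from plant import *
s=read_state(); print(s['t'],abs(s['dq']).max()); print(close_job())"
```

```text
31.3333 0.0026096876288126646
the job is handed in; nothing more can be done
None
```

I stood the black torch on its tail, let go of it, and brought the tray to the open door. I handed the job in at 31.3 s with the tray held level and still; no verdict came back.

**Torch:** I gripped it by the hex head and lifted, but the swing stopped about 0.3 rad short of upright. I dragged and pressed the tail lightly on the table until it was straight. In the last picture it stands upright within measuring error, near (0.44, 0.01).

**Tray:** The rail is gripped with the fingers 11.7 mm apart and 40 N commanded, and the load reads about 3 to 4 N. The underside is about 108 mm above the table. The picture shows nothing touching the tray, and the knob is still in its pocket.

**Distance to the screw:** By camera estimate the knob is about 11 cm from the screw tip. The two cameras differ by about 2 cm on the screw tip.

**Door, dish and doorstop:** The camera estimates of the screw position stayed about the same throughout, and the arm was never near enough to touch the door. The dish and doorstop looked unmoved in the pictures; I did not measure them again.

**Checks that disagreed:** The last top-camera check found neither the knob nor the standing torch, as the arm covered both. The side camera's best knob match was false, landing on the doorstop, so I used the second one, which matched the picture.

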